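# Index the dividing table by one division

## Robot

A 7-joint arm with a two-finger parallel gripper is mounted at the origin on a cart in front of the work surface, level with it; the furniture and walls round the work are solid. World frame = base frame: x ahead of the robot, y to its left, z up, the work surface at z = 0. Lengths are in mm, angles in rad, forces in N, time in s.
With the tool pointing down it reaches from about 425 to 875 mm from the base axis. Payload 8.4 kg.
Tool frame: the origin (TCP) lies midway between the tips of the shut fingers; the grasp point (between the pads) lies 19 mm behind it (manip.grasp_offset is the distance from the TCP to the grasp point, in mm); x points along the fingers, z is the direction in which the jaws open and shut, and the axes are right-handed (so a half turn about x gives the same grasp; the last joint's range is limited). The gripper opens to 85 mm and grips with 20 to 120 N. Pads are 22 mm wide; open, the fingers measure 114 mm over their backs; the gripper's body (76 mm by 85 mm) begins 54 mm behind the grasp point. The pads swing forward as they close: fully open they stand 13 mm farther back than shut.
Start: joints at [1.222, 0.333, 0.04, 1.465, -0.013, 1.343, -0.059], TCP at [160.665, -629.802, 231.308] pointing down, gripper open.
Joint ranges: [-2.58, 2.58], [-0.38, 2.09], [-1.3, 1.39], [0.25, 2.4], [-1.5, 4.64], [0.08, 2.09], [-2.65, 2.65]. Speed limits (rad/s): [2.22, 2.22, 2.79, 2.79, 3.14, 3.14, 3.14].

## Interface

Orientations are given as a rotation vector (axis times angle).
In Python, from bench import manip gives the robot as it stands. The module is installed in compiled form; this text tells all that it offers.
- The arm moves only by the shell command python3 -m handwheel 'ROWS'. ROWS is a JSON object of lists of equal length, an entry for each row: "grip": the closure in counts, from 0 (fully open) to 255 (shut); "linear": the shift along the world's x, y, z in m, a list of three; "roll": the turn about the world's z in rad. In form: {"grip": [grip, ...], "linear": [[x, y, z], ...], "roll": [roll, ...]}. A call has exactly 10 rows; each row shifts and turns the commanded pose from where the row before left it; what a row does not reach is not made up. A row lasts 1/12 s, in which the tool goes at most 41.7 mm and 7.16 degrees, less where a joint would pass 70% of its speed; a pose out of reach is approached as far as the arm can. A call is refused whole if a number of a shift passes 0.0417 or a number of a turn 0.125, either way. A call with a gripper value outside its range is refused whole. The fingers move at their own pace and stop on an object; the grip force is fixed at half the most. Time passes only in rows, so rows that do not move let the fingers close, or fill a call up. It gives the time, the measured TCP pose, the force and the opening at its end, in the units of the state.
- manip.get_state(): the state, without advancing time (a new reading comes with each control period).
- manip.grab_frame(name): name is "scene" or "top"; returns (picture, depth): 384x512x3 uint8, red, green, blue; 384x512 float32, mm along the optical axis (not along the pixel's ray), 0 where there is no reading.
- manip.camera_params(name): a dict with "fx", "fy", "cx", "cy" (pixels), "k1" (the pictures are not rectified: a ray, as slopes to the right and down, at radius r is drawn at 1 + k1 r^2 times it, then the intrinsics apply), "R" (3x3) and "t" (3): a world point X has camera coordinates R X + t. Camera axes: x right, y down, z forward; pixel columns grow to the right and rows downward; lengths in mm; the calibration is good to about 2 mm. A picture is of the moment at which its call begins. camera_params takes no time and is no camera call.
- manip.sign_off(): hands the job in, once; it reports no verdict.
The state is a dict: "clock": time; "qpos": joint angles; "qvel": joint speeds; "effort": joint torques, N m; "tool_pos": TCP position; "orientation": TCP orientation; "force": force on the tool from outside, world axes, zero at the start; "torque": the same for the moment, N m; "opening": finger opening in mm.
Only numpy, scipy, OpenCV 4.12 (cv2) and the standard library are available. Lean on these libraries where they do the work, as an engineer would, in place of code of your own. Each camera call takes 0.05 s, during which the arm holds its last target. There are 200 camera calls.

## Task

Two worm-driven dividing tables stand on the bench. Advance the one that carries the watch movement by one division: turn its crank three full turns clockwise, seen from above, and let go with the crank handle back where it was parked. Leave the other table's crank alone.

Things in the scene. Friction and masses are not known exactly. Their poses are not given: they have to be found in the camera images.
- job_handle (a point): Middle of the crank handle of the table to index: upright black knob, 16 mm across, 42 mm tall, this point 82 mm above the bench (foot 61, top 103). It spins freely on its own upright axis, so it can be held without twisting while carried round. That table carries the open watch movement in a round holder with a crown (40x49x11 mm); its twin, a closed watch case with two hands.
- job_axis (a point): Point on the crank's upright axis, table to index, 82 mm above the bench; the handle circles it at 30 mm radius. Level x axis points straight away from the parked handle (parked at x = -30 mm); y away from the faceplate, whose centre is 83 mm along -y; z up. Crank arm and all else here below 66 mm. Drag about 1.5 N at the handle; stays where left, turns many times. Bolted base 90 (x) by 155 mm.
- job_plate (a joint): Angle of the faceplate (88 mm disc, eight engraved lines 45 degrees apart) of the table to index, rad: 0 at the start, growing clockwise seen from above as the crank turns clockwise. Worm gearing 24 to 1: one crank turn is 0.262 rad, three turns are one division, 0.785 rad.
- spare_crank (a joint): Angle of the crank of the twin table (the one with the closed watch case), rad: 0 at the start, growing clockwise. It is to stay put.

How it is judged:
By the outcome, as a careful person would: the job done as asked, in the order asked, and still so for the second after the job is handed in, with the robot touching nothing.
It also fails if it takes over 54 s, if anything falls off the work surface, if the arm or the gripper's body presses on something with over 40 N, if the wrist force passes 120 N, or if a joint passes its speed limit or range.

## Working session

There is one attempt and no reset: what is moved stays moved. The work goes in short steps, Python scripts to look and compute and a shell command to move; the robot and the scene stay as the last step left them, time stands still between calls to the robot, and variables do not carry over. Pictures are saved under pics/ and viewed, about 8 in all and at most 12, crops included, and the job is handed in when it is done.

```bash
mkdir -p pics
python3 - <<'E'
from bench import manip
import cv2,numpy as np
for n in("scene","top"):
    p,d=manip.grab_frame(n); np.savez(f"pics/{n}0.npz",p=p,d=d); cv2.imwrite(f"pics/{n}0.png",cv2.resize(p[:,:,::-1],(800,600)))
    print(n,manip.camera_params(n))
print(manip.get_state(),manip.grasp_offset)
E
```

```text
scene {'fx': 413.9850416922294, 'fy': 413.9850416922294, 'cx': 258.05589219801635, 'cy': 198.27280635277563, 'k1': -0.13823145194613085, 'R': array([[-0.59593231, -0.80294907,  0.01172522],
       [-0.61353485,  0.44583535, -0.6517713 ],
       [ 0.51811164, -0.39560541, -0.75832493]]), 't': array([394.97841034, 300.84373808, 700.56459844])}
top {'fx': 400.32165392096266, 'fy': 400.32165392096266, 'cx': 256.7988902275191, 'cy': 192.50764423193272, 'k1': -0.11608599142926432, 'R': array([[-0.00513371, -0.99914305,  0.04107082],
       [-0.98541303, -0.0019318 , -0.17016882],
       [ 0.17010234, -0.04134532, -0.98455866]]), 't': array([ 96.57960264, 511.40720408, 874.32004762])}
{'clock': 0.1, 'qpos': array([ 1.22179904,  0.3338603 ,  0.03984601,  1.4661641 , -0.01338305,
        1.34327857, -0.05848496]), 'qvel': array([-1.38835833e-05, -3.09947766e-03,  1.64826313e-04, -2.04499171e-03,
       -1.17965359e-03, -3.22271760e-04,  7.26493573e-04]), 'effort': array([ 4.71028427e-03, -6.60022616e+01,  1.37112156e+00, -4.06477547e+01,
        1.71857810e-02,  9.02810949e-03, -2.88420449e-05]), 'tool_pos': array([ 160.57401755, -629.4442838 ,  230.50601933]), 'orientation': array([ 1.02406339,  1.31831337, -1.02272669]), 'force': array([ 0.14651221, -0.59512373, -0.12639038]), 'torque': array([ 0.05639843,  0.06227489, -0.01297824]), 'opening': 85.28999663627921} 18.700000000000003
```

View pics/scene0.png

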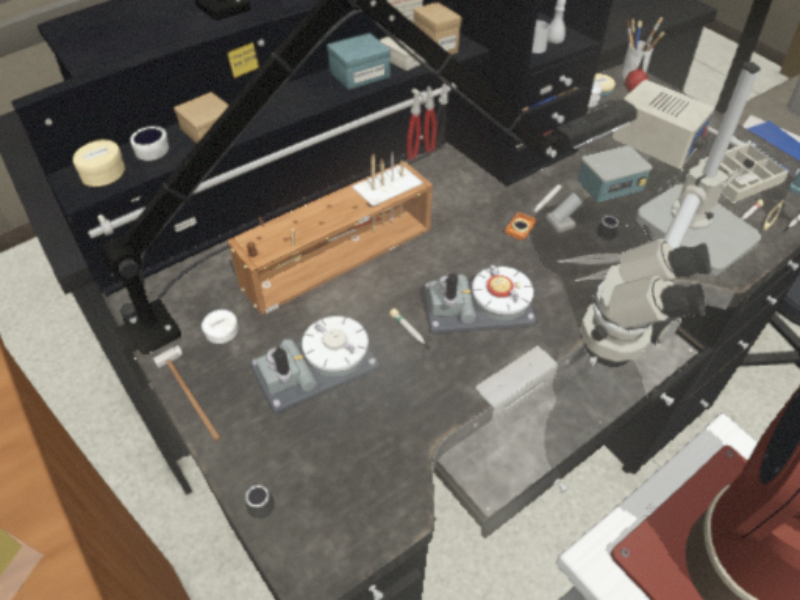

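View pics/top0.png

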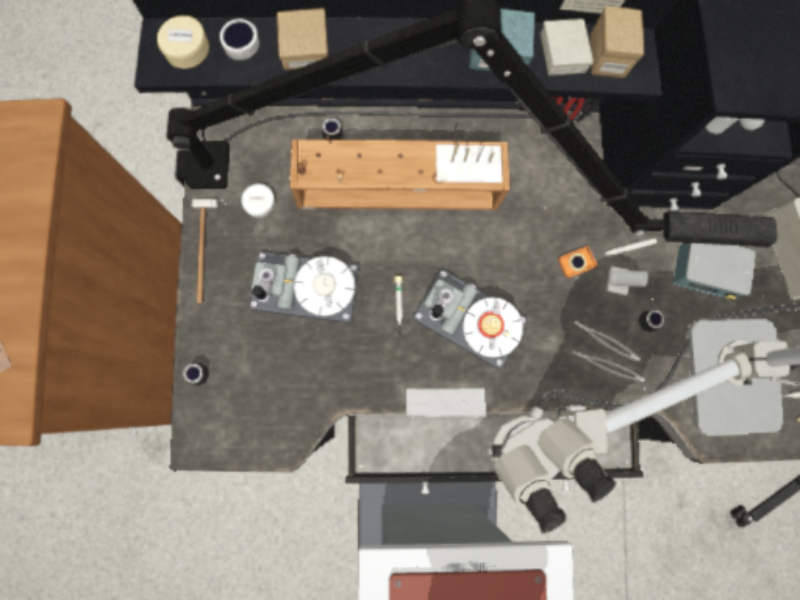

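Run:
```python
import cv2,numpy as np
s=np.load("pics/scene0.npz")['p'][:,:,::-1]; t=np.load("pics/top0.npz")['p'][:,:,::-1]
r=lambda im,x,y,w,h:cv2.resize(im[y:y+h,x:x+w],(400,300),interpolation=cv2.INTER_CUBIC)
cv2.imwrite("pics/c.png",np.vstack([np.hstack([r(s,160,195,88,66),r(s,264,160,88,66)]),np.hstack([r(t,155,150,80,60),r(t,260,168,80,60)])]))
```

```text
(no output)
```

View pics/c.png

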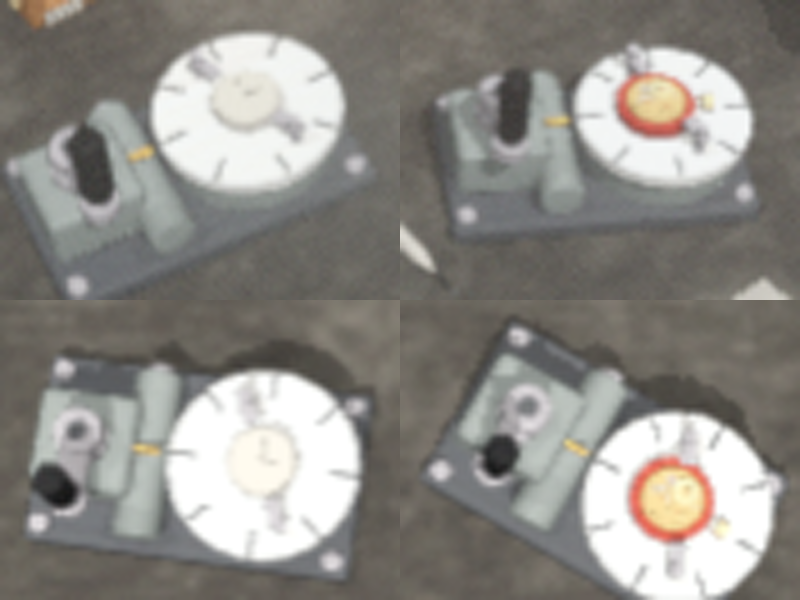

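```bash
cat > h.py <<'E'
import cv2,numpy as np
from bench import manip
def rays(n,uv):
    c=manip.camera_params(n); K=np.array([[c['fx'],0,c['cx']],[0,c['fy'],c['cy']],[0,0,1]])
    q=cv2.undistortPoints(np.float64(uv).reshape(-1,1,2),K,np.array([c['k1'],0,0,0,0])).reshape(-1,2)
    return np.c_[q,np.ones(len(q))],c['R'],c['t']
def pts(n,uv,d): # with depth
    q,R,t=rays(n,uv); return (q*d[:,None]-t)@R
def plane(n,uv,z):
    q,R,t=rays(n,uv); o=-R.T@t; v=q@R; return o+v*((z-o[2])/v[:,2])[:,None]
def roi(n,p,d,box,f):
    x,y,w,h=box; vv,uu=np.mgrid[y:y+h,x:x+w]; m=f(p[y:y+h,x:x+w].astype(int))
    uv=np.c_[uu[m],vv[m]]; dd=d[vv[m],uu[m]]; return uv,dd
E
python3 - <<'E'
from h import *
boxes={"scene":[(280,172,14,34),(300,168,45,36)],"top":[(273,190,14,20),(293,186,45,46)]}
for n in boxes:
    f=np.load(f"pics/{n}0.npz");p,d=f['p'],f['d']
    uv,dd=roi(n,p,d,boxes[n][0],lambda a:a.max(2)<62)
    X=pts(n,uv,dd); k=(X[:,2]>55)&(X[:,2]<112)
    print(n,"handle",len(X),k.sum(),X[k].mean(0),np.percentile(X[k],[2,98],axis=0),uv[k].mean(0))
    k2=k&(X[:,2]>99); print(" top",k2.sum(),X[k2].mean(0), uv[k2].mean(0),plane(n,[uv[k2].mean(0)],103))
    uv,dd=roi(n,p,d,boxes[n][1],lambda a:(a.min(2)>150)|((a[:,:,0]>140)))
    X=pts(n,uv,dd); z=np.median(X[:,2]); k=abs(X[:,2]-z)<4
    hull=cv2.convexHull(X[k][:,:2].astype(np.float32)); (c,r)=cv2.minEnclosingCircle(hull); M=cv2.moments(hull)
    print(" plate",k.sum(),z,c,r,M['m10']/M['m00'],M['m01']/M['m00'])
E
```

```text
scene handle 6 6 [484.00624069  55.54007922  90.56534543] [[481.85963317  52.69747197  84.3899656 ]
 [486.84585492  57.58162588  99.77879507]] [288.33333333 183.66666667]
 top 1 [483.62627755  57.58842397 100.32830529] [288. 181.] [[481.79483628  59.31658683 103.        ]]
 plate 652 39.86995321065345 (475.4508361816406, -34.48518753051758) 46.55552673339844 473.38115167569157 -35.20013883497409
top handle 35 35 [487.56501304  50.21066045 101.9091254 ] [[482.46273328  44.6868591   88.33416685]
 [493.22596588  55.35460229 106.40838735]] [279.31428571 198.82857143]
 top 30 [488.22827046  49.96899423 103.65307727] [279.5 198.4] [[488.33289235  49.90334521 103.        ]]
 plate 851 40.45561583057231 (485.3558654785156, -30.218238830566406) 57.764766693115234 478.6556109481468 -33.06075621806089
```

Run:
```python
from h import *
f=np.load("pics/scene0.npz");p,d=f['p'],f['d']
uv,dd=roi("scene",p,d,(281,174,13,30),lambda a:a.max(2)<85)
X=pts("scene",uv,dd);k=(X[:,2]>66)&(X[:,2]<112);print(k.sum(),X[k].mean(0),uv[k].mean(0),plane("scene",[uv[k].mean(0)],84),np.ptp(uv[k],axis=0))
P={}
for n,b,near in(("scene",(296,164,56,44),(324,186)),("top",(288,184,54,50),(315,209))):
    p=np.load(f"pics/{n}0.npz")['p']; x,y,w,h=b
    m=((p[y:y+h,x:x+w].min(2)>165)).astype(np.uint8); m=cv2.morphologyEx(m,cv2.MORPH_OPEN,np.ones((3,3)))
    cs,_=cv2.findContours(m,0,1); c=cv2.convexHull(max(cs,key=cv2.contourArea))+np.array([x,y])
    W=plane(n,c.reshape(-1,2),40); e=cv2.fitEllipse(W[:,:2].astype(np.float32)); print(n,e); P[n]=np.array(e[0])
H=np.array([488.,50.]);
for n in P:
    a=np.array([-30,0.]);b=np.array([0,-83.]); v=P[n]-H; th=np.arctan2(v[1],v[0])-np.arctan2(*(b-a)[::-1])
    x=np.array([np.cos(th),np.sin(th)]); print(n,np.linalg.norm(v),"th",th,"axis",H+30*x)
# hub seen from top at about z 62
print(plane("top",[(260+127/5,168+108/5)],62))
```

```text
85 [485.82281255  53.43622185  90.87294246] [288.57647059 182.58823529] [[490.55581393  48.94655226  84.        ]] [ 6 15]
scene ((471.6488952636719, -35.37631607055664), (87.26917266845703, 92.85334014892578), 42.441654205322266)
top ((473.921142578125, -38.81682205200195), (87.71068572998047, 91.26590728759766), 16.75872039794922)
scene 86.92798152423626 th -0.5360615836738998 axis [513.79180717  34.67738003]
top 89.9257588554162 th -0.5040425389688685 axis [514.269119   35.5109218]
[[514.84189316  32.2053806   62.        ]]
```

Run:
```python
from h import *
X=[]
for n in("scene","top"):
    f=np.load(f"pics/{n}0.npz");d=f['d'];vv,uu=np.nonzero(d>0);X.append(pts(n,np.c_[uu,vv],d[vv,uu]))
X=np.vstack(X); xs=np.arange(0,901,50); ys=np.arange(350,-801,-50)
print("y:   "," ".join("%4d"%y for y in ys))
for x in xs[::-1]:
    r=[]
    for y in ys:
        k=(abs(X[:,0]-x)<25)&(abs(X[:,1]-y)<25); r.append("%4d"%np.percentile(X[k,2],99) if k.sum()>3 else "   .")
    print("%4d:"%x," ".join(r))
```

```text
y:     350  300  250  200  150  100   50    0  -50 -100 -150 -200 -250 -300 -350 -400 -450 -500 -550 -600 -650 -700 -750 -800
 900:    .    .    .    .    .    .    .    .    .    .    .    .    .    .    .    .    .    .    .    .    .    .   24   24
 850:  335  336  335  335  335  335  336  334  307  304  300  294  318    .    .    .    .    .    .    .   23    4  125  134
 800:  265  258  270  270  236  235  236  280  281  264  296  295  353  354  354  262    .    .   34   38   25  143  114  133
 750:  256  254  289  324  358  392  425  422  279  262  294  294  353  354  354  283    .    .   30   35    8   82  134  134
 700:   21   21  119   99   99   99  426  420  357  308    5    5  353  353  353  297    5    5   92   93    .    .    .    8
 650:   20   20   98  114   98   98   98   98  313  303  254  206  352  352  351  292   83   93   93   93   93    .    .    .
 600:    5   17   33   41    4    5    4    5    5    5  180  191  151  149  149  150  150   91   93   94   94    .    4    4
 550:    5   66   46   54   42   12   46   44   11    4   12   12   55   42   59   60   60  
[... 719 characters left out ...]
  234  -63  -63  -63    2    3    3    3    3    0  -86 -790 -791 -793
 200: -790 -789 -790 -790    .    .  -70    .  231  213  -73  -72    .    .    .    .    .    .    . -791 -790 -791 -792 -791
 150: -791 -789 -790 -792    3    3    3    3    3    3    3 -700    .    . -789 -792 -795    . -788 -790 -790 -789 -788 -791
 100: -792 -790 -791 -702    3   15   15  255  225   15    3 -700 -794    . -792 -791 -789 -791 -789 -790 -791 -789 -792 -789
  50: -789 -791 -794 -704    3  286  285  269    .    .    2 -701 -790 -788    . -788 -788 -791 -791 -789 -791 -789 -789 -791
   0: -791 -791 -790 -707 -692  260  192    .    .    .    . -791 -791 -788 -790 -791 -789 -792 -788 -791 -791 -789 -790 -790
```

```bash
python3 -m handwheel '{"grip":[0,0,0,0,0,0,0,0,0,0],"linear":[[0,0,0.02],[0,0,0.04],[0,0,0.04],[0.02,0.02,0.03],[0.03,0.02,0.02],[0.03,0.03,0],[0.03,0.03,0],[0.03,0.03,0],[0.03,0.03,0],[0.03,0.03,0]],"roll":[0,0,0,0,0,0,0,0,0,0]}'
python3 - <<'E'
from bench import manip
from scipy.spatial.transform import Rotation as R
s=manip.get_state(); print(s['qpos'],R.from_rotvec(s['orientation']).as_matrix().round(3))
E
```

```text
clock: 0.93
tool_pos: [359.0, -440.7, 381.1]
orientation: [1.023, 1.317, -1.023]
force: [1.6, -0.7, -0.3]
opening: 85.6
[ 0.91462067  0.13788371 -0.12101542  1.40415637  0.01672435  1.60094807
 -0.52587266] [[-0.     0.969  0.247]
 [ 0.     0.247 -0.969]
 [-1.    -0.    -0.   ]]
```

```bash
python3 -m handwheel '{"grip":[0,0,0,0,0,0,0,0,0,0],"linear":[[0.012,0.035,0],[0.012,0.037,0],[0.012,0.037,0],[0.012,0.037,0],[0.012,0.037,0],[0.012,0.037,0],[0.012,0.037,0],[0.012,0.037,0],[0.012,0.037,0],[0.012,0.037,0]],"roll":[0,0,0,0,0,0,0,0,0,0]}'
python3 -m handwheel '{"grip":[0,0,0,0,0,0,0,0,0,0],"linear":[[0.007,0.037,0],[0,0.037,0],[0,0.03,0],[0,0.015,-0.02],[0,0.003,-0.035],[0,0,-0.035],[0,0,-0.03],[0,0,-0.02],[0,0,-0.01],[0,0,0]],"roll":[0,0,0,0,0,0,0,0,0,0]}'
python3 - <<'E'
from h import *
s=manip.get_state(); print(s['qpos'],s['tool_pos'])
p,d=manip.grab_frame("scene"); cv2.imwrite("pics/s1.png",cv2.resize(p[100:260,200:400,::-1],(800,640))[:600])
E
```

```text
clock: 1.77
tool_pos: [478.0, -72.6, 381.2]
orientation: [1.023, 1.317, -1.024]
force: [1.6, -0.5, 0.1]
opening: 85.4
clock: 2.6
tool_pos: [483.8, 47.3, 229.3]
orientation: [1.022, 1.32, -1.026]
force: [0.3, 0.3, 0.5]
opening: 85.5
[ 0.43059872  0.03840145 -0.62660393  1.82373099  0.02254897  1.29043399
 -1.52301911] [483.75018472  47.29152519 229.26793673]
```

View pics/s1.png

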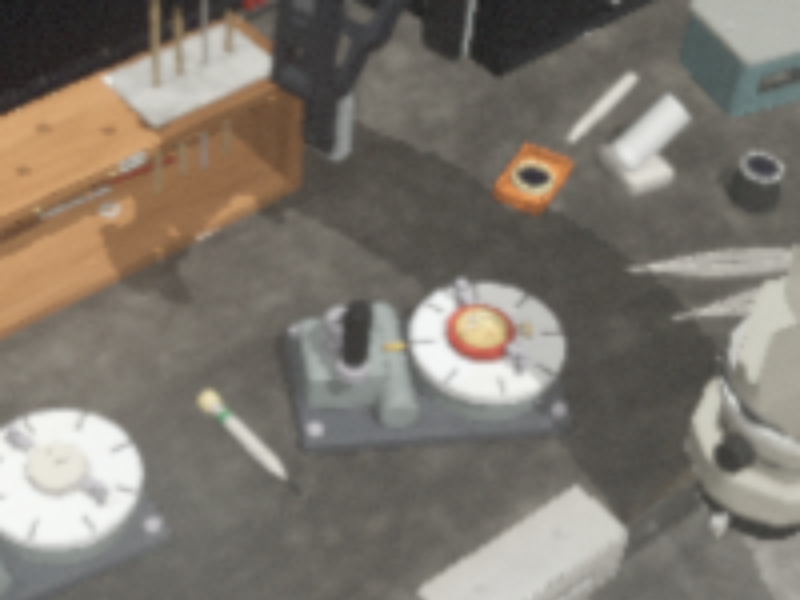

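```bash
python3 -m handwheel '{"grip":[0,0,0,0,0,0,0,0,0,0],"linear":[[0.003,0.002,-0.01],[0.001,0.001,-0.02],[0,0,-0.025],[0,0,-0.025],[0,0,-0.025],[0,0,-0.02],[0,0,-0.015],[0,0,-0.01],[0,0,0],[0,0,0]],"roll":[0,0,0,0,0,0,0,0,0,0]}'
```

```text
clock: 3.48
tool_pos: [489.6, 50.8, 81.9]
orientation: [1.024, 1.317, -1.023]
force: [-0.1, 0.9, 0.7]
opening: 85.3
```

```bash
python3 -m handwheel '{"grip":[0,0,0,0,0,0,0,0,0,0],"linear":[[-0.001,-0.001,-0.005],[0,0,-0.005],[0,0,0],[0,0,0],[0,0,0],[0,0,0],[0,0,0],[0,0,0],[0,0,0],[0,0,0]],"roll":[0,0,0,0,0,0,0,0,0,0]}'
python3 - <<'E'
from h import *
o=[]
for n,(x,y) in(("scene",(240,140)),("top",(230,160))):
    p,d=manip.grab_frame(n); o.append(cv2.resize(p[y:y+90,x:x+90,::-1],(400,400),interpolation=cv2.INTER_CUBIC))
cv2.imwrite("pics/s2.png",np.hstack(o))
E
```

```text
clock: 4.32
tool_pos: [488.0, 49.5, 71.4]
orientation: [1.023, 1.317, -1.023]
force: [-0.4, -0.8, -0.2]
opening: 84.9
```

View pics/s2.png

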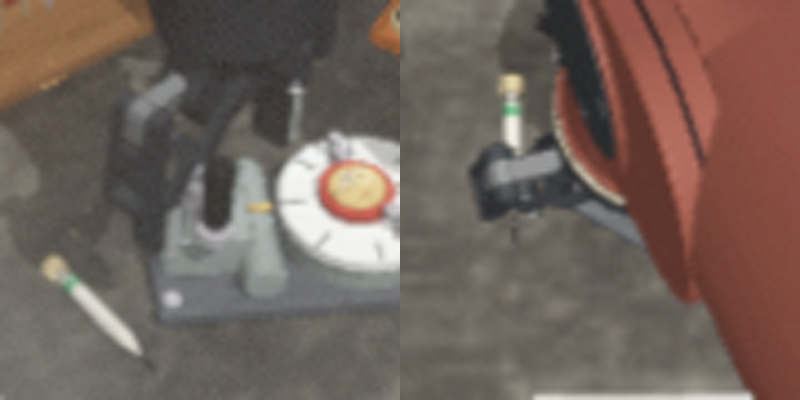

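```bash
python3 -m handwheel '{"grip":[120,180,200,215,230,255,255,255,255,255],"linear":[[0,0,0],[0,0,0],[0,0,0],[0,0,0],[0,0,0],[0,0,0],[0,0,0],[0,0,0],[0,0,0],[0,0,0]],"roll":[0,0,0,0,0,0,0,0,0,0]}'
```

```text
clock: 5.25
tool_pos: [488.1, 49.4, 71.5]
orientation: [1.023, 1.317, -1.023]
force: [-0.2, -1.0, 4.2]
opening: 14.4
```

```bash
python3 -m handwheel '{"grip":[255,255,255,255,255,255,255,255,255,255],"linear":[[0.00477,0.00621,0],[0.00621,0.00477,0],[0.00724,0.003,0],[0.00776,0.00102,0],[0.00776,-0.00102,0],[0.00724,-0.003,0],[0,0,0],[0,0,0],[0,0,0],[0,0,0]],"roll":[0,0,0,0,0,0,0,0,0,0]}'
```

```text
clock: 6.08
tool_pos: [529.2, 58.9, 71.3]
orientation: [1.022, 1.316, -1.026]
force: [-2.8, -6.1, 8.1]
opening: 14.2
```

```bash
python3 -m handwheel '{"grip":[255,255,255,255,255,255,255,255,255,255],"linear":[[-0.0005,-0.0015,0],[0.006,-0.005,0],[0.00455,-0.00635,0],[0.00275,-0.00733,0],[0.00075,-0.0078,0],[-0.0013,-0.00772,0],[-0.00325,-0.00713,0],[0,0,0],[0,0,0],[0,0,0]],"roll":[0,0,0,0,0,0,0,0,0,0]}'
```

```text
clock: 6.92
tool_pos: [538.4, 16.9, 71.5]
orientation: [1.024, 1.316, -1.024]
force: [2.4, -3.1, 3.7]
opening: 14.3
```

```bash
python3 -m handwheel '{"grip":[255,255,255,255,255,255,255,255,255,255],"linear":[[-0.0047,-0.00666,0],[-0.00645,-0.00444,0],[-0.00738,-0.00261,0],[-0.00781,-0.00061,0],[-0.0077,0.00143,0],[-0.00707,0.00337,0],[-0.00596,0.00509,0],[-0.00444,0.00645,0],[-0.00261,0.00738,0],[-0.00061,0.00781,0]],"roll":[0,0,0,0,0,0,0,0,0,0]}'
python3 -m handwheel '{"grip":[255,255,255,255,255,255,255,255,255,255],"linear":[[0.00143,0.0077,0],[0.00337,0.00707,0],[0,0,0],[0,0,0],[0,0,0],[0,0,0],[0,0,0],[0,0,0],[0,0,0],[0,0,0]],"roll":[0,0,0,0,0,0,0,0,0,0]}'
```

```text
clock: 7.75
tool_pos: [483.1, 35.3, 71.5]
orientation: [1.023, 1.316, -1.023]
force: [6.8, -2.3, 1.0]
opening: 14.2
clock: 8.58
tool_pos: [488.2, 49.8, 71.4]
orientation: [1.023, 1.317, -1.023]
force: [3.6, -1.0, 4.6]
opening: 14.1
```

```bash
python3 -m handwheel '{"grip":[255,255,255,255,255,255,255,255,255,255],"linear":[[0.00509,0.00596,0],[0.00645,0.00444,0],[0.00738,0.00261,0],[0.00781,0.00061,0],[0.0077,-0.00143,0],[0.00707,-0.00337,0],[0.00596,-0.00509,0],[0.00444,-0.00645,0],[0.00261,-0.00738,0],[0.00061,-0.00781,0]],"roll":[0,0,0,0,0,0,0,0,0,0]}'
python3 -m handwheel '{"grip":[255,255,255,255,255,255,255,255,255,255],"linear":[[-0.00143,-0.0077,0],[-0.00337,-0.00707,0],[-0.00509,-0.00596,0],[-0.00645,-0.00444,0],[-0.00738,-0.00261,0],[-0.00781,-0.00061,0],[-0.0077,0.00143,0],[-0.00707,0.00337,0],[-0.00596,0.00509,0],[-0.00444,0.00645,0]],"roll":[0,0,0,0,0,0,0,0,0,0]}'
python3 -m handwheel '{"grip":[255,255,255,255,255,255,255,255,255,255],"linear":[[-0.00261,0.00738,0],[-0.00061,0.00781,0],[0.00143,0.0077,0],[0.00337,0.00707,0],[0,0,0],[0,0,0],[0,0,0],[0,0,0],[0,0,0],[0,0,0]],"roll":[0,0,0,0,0,0,0,0,0,0]}'
```

```text
clock: 9.42
tool_pos: [543.3, 32.8, 71.4]
orientation: [1.023, 1.319, -1.022]
force: [2.3, 1.7, 6.0]
opening: 14.1
clock: 10.25
tool_pos: [486.1, 19.9, 71.4]
orientation: [1.024, 1.317, -1.024]
force: [6.0, 0.3, 3.1]
opening: 14.0
clock: 11.08
tool_pos: [488.4, 50.2, 71.4]
orientation: [1.023, 1.317, -1.023]
force: [3.8, -0.9, 6.0]
opening: 14.2
```

```bash
python3 -m handwheel '{"grip":[255,255,255,255,255,255,255,255,255,255],"linear":[[0.00509,0.00556,0],[0.00645,0.00444,0],[0.00738,0.00261,0],[0.00781,0.00061,0],[0.0077,-0.00143,0],[0.00707,-0.00337,0],[0.00596,-0.00509,0],[0.00444,-0.00645,0],[0.00261,-0.00738,0],[0.00061,-0.00781,0]],"roll":[0,0,0,0,0,0,0,0,0,0]}'
python3 -m handwheel '{"grip":[255,255,255,255,255,255,255,255,255,255],"linear":[[-0.00143,-0.0077,0],[-0.00337,-0.00707,0],[-0.00509,-0.00596,0],[-0.00645,-0.00444,0],[-0.00738,-0.00261,0],[-0.00781,-0.00061,0],[-0.0077,0.00143,0],[-0.00707,0.00337,0],[-0.00596,0.00509,0],[-0.00444,0.00645,0]],"roll":[0,0,0,0,0,0,0,0,0,0]}'
python3 -m handwheel '{"grip":[255,255,255,255,255,255,255,255,255,255],"linear":[[-0.00261,0.00738,0],[-0.00061,0.00781,0],[0.00143,0.0077,0],[0.00337,0.00707,0],[0,0,0],[0,0,0],[0,0,0],[0,0,0],[0,0,0],[0,0,0]],"roll":[0,0,0,0,0,0,0,0,0,0]}'
python3 - <<'E'
from h import *
print(manip.get_state()['tool_pos'])
o=[]
for n,(x,y) in(("scene",(264,160)),):
    p,d=manip.grab_frame(n); o=[np.load("pics/scene0.npz")['p'][:,:,::-1],p[:,:,::-1]]
    o=[cv2.resize(i[y:y+66,x:x+88],(400,300),interpolation=cv2.INTER_CUBIC) for i in o]
cv2.imwrite("pics/s3.png",np.hstack(o))
E
```

```text
clock: 11.92
tool_pos: [543.4, 32.7, 71.4]
orientation: [1.023, 1.319, -1.022]
force: [0.6, 2.1, 7.4]
opening: 14.2
clock: 12.75
tool_pos: [486.3, 19.7, 71.4]
orientation: [1.024, 1.317, -1.024]
force: [5.0, -0.1, 4.7]
opening: 14.1
clock: 13.58
tool_pos: [488.2, 49.8, 71.4]
orientation: [1.023, 1.318, -1.023]
force: [2.3, -0.1, 6.6]
opening: 14.2
[488.15235305  49.77237225  71.36635179]
```

View pics/s3.png

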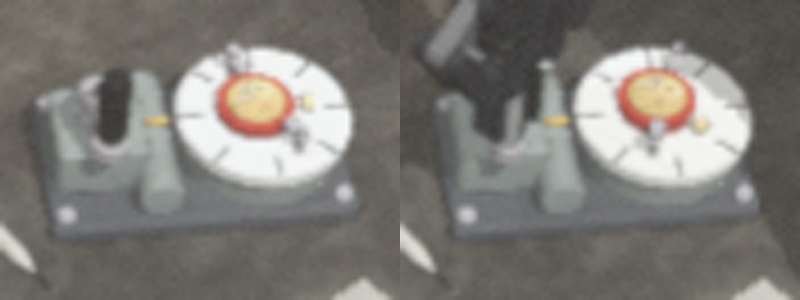

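```bash
python3 -m handwheel '{"grip":[255,255,255,200,150,80,0,0,0,0],"linear":[[-0.0001,-0.0004,0],[0,0,0],[0,0,0],[0,0,0],[0,0,0],[0,0,0],[0,0,0],[0,0,0],[0,0,0],[0,0,0]],"roll":[0,0,0,0,0,0,0,0,0,0]}'
```

```text
clock: 14.47
tool_pos: [487.8, 48.8, 71.2]
orientation: [1.023, 1.317, -1.024]
force: [-0.2, -0.3, 0.3]
opening: 85.2
```

Released. Now lift straight up and withdraw to the right, so the cameras see the table.

```bash
python3 -m handwheel '{"grip":[0,0,0,0,0,0,0,0,0,0],"linear":[[0,0,0.01],[0,0,0.025],[0,0,0.035],[0,0,0.04],[0,0,0.04],[0,0,0.04],[0,0,0.04],[0,0,0.04],[0,0,0.03],[0,0,0]],"roll":[0,0,0,0,0,0,0,0,0,0]}'
python3 -m handwheel '{"grip":[0,0,0,0,0,0,0,0,0,0],"linear":[[0,-0.03,0.01],[-0.008,-0.037,0],[-0.01,-0.037,0],[-0.012,-0.037,0],[-0.012,-0.037,0],[-0.012,-0.037,0],[-0.012,-0.037,0],[-0.012,-0.037,0],[-0.012,-0.037,0],[0,-0.02,0]],"roll":[0,0,0,0,0,0,0,0,0,0]}'
python3 - <<'E'
from h import *
p,d=manip.grab_frame("top"); q,_=manip.grab_frame("scene")
t0=np.load("pics/top0.npz")['p']; s0=np.load("pics/scene0.npz")['p']
r=lambda im,x,y,w,h:cv2.resize(im[y:y+h,x:x+w,::-1],(400,300),interpolation=cv2.INTER_CUBIC)
cv2.imwrite("pics/s4.png",np.vstack([np.hstack([r(t0,260,168,80,60),r(p,260,168,80,60)]),np.hstack([r(q,160,195,88,66),r(q,264,160,88,66)])]))
for im,dd in((t0,np.load("pics/top0.npz")['d']),(p,d)):
    uv,z=roi("top",im,dd,(273,190,14,20),lambda a:a.max(2)<62); X=pts("top",uv,z);k=X[:,2]>99; print(k.sum(),X[k].mean(0))
E
```

```text
clock: 15.3
tool_pos: [489.4, 49.7, 378.6]
orientation: [1.027, 1.309, -1.017]
force: [0.2, 0.3, -0.2]
opening: 85.6
clock: 16.13
tool_pos: [394.6, -301.5, 382.1]
orientation: [1.026, 1.314, -1.028]
force: [-0.0, -1.5, -0.5]
opening: 85.4
30 [488.22827046  49.96899423 103.65307727]
30 [488.86780178  51.17763024 103.70729875]
```

View pics/s4.png

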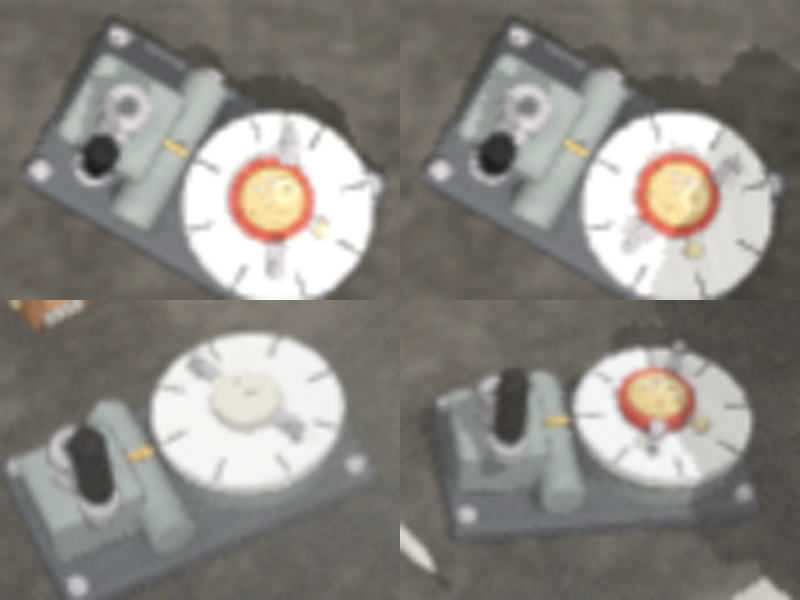

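```bash
python3 -c "
from bench import manip
print(manip.get_state()['clock'],manip.sign_off())"
```

```text
the job is handed in; nothing more can be done
16.2333 None
```

I turned the crank of the table with the open watch movement (red holder with crown) three full turns clockwise, let go and withdrew. The job went in at 16.2 s.

**Plate:** it moved on by one division, about 45° clockwise, judged by eye from the crown and clamps in the before and after pictures.

**Handle:** it is back at its parked place. The top camera's depth puts it about 1.3 mm (2–3° of crank) beyond its start in the clockwise direction. That is within the 2 mm calibration figure but may be a real small overshoot, and I did not correct it.

**Twin table:** the last picture shows its crank and plate looking as they did at the start. The gripper never went near it.

**Forces:** wrist force readings stayed under about 10 N at the end of every call. The tool was clear of everything at hand-in, 382 mm up over the bench.

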